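# Put the wheel-nut sockets back on their rail in order of width

## Robot

A 6-joint arm with a two-finger parallel gripper is mounted at the origin on the work surface. World frame = base frame: x ahead of the robot, y to its left, z up, the work surface at z = 0. Lengths are in m, angles in degrees, forces in N, time in s.
With the tool pointing down it reaches from about 0.35 to 0.975 m from the base axis. Payload 17.4 kg.
Tool frame: the origin (TCP) lies on the centre line of the jaws, within the pads' length; the fingertips stand 8 mm ahead of it and the grasp point (between the pads) lies 11 mm behind it (ctrl.nose_length is the distance from the TCP to the fingertips, in m); z points along the fingers, y is the line along which they close (so a half turn about z gives the same grasp; the last joint's range is limited). The gripper opens to 85 mm and grips with 20 to 120 N. Pads are 22 mm wide; open, the fingers measure 114 mm over their backs; the gripper's body (76 mm by 85 mm) begins 54 mm behind the grasp point. The pads swing forward as they close: fully open they stand 13 mm farther back than shut.
Start: joints at [-74.301, 6.646, 82.598, -0, 90.757, -2.166], TCP at [0.207, -0.642, 0.239] pointing down, gripper open.
Joint ranges: [-162.19, 162.19], [-47.58, 125.68], [4.15, 143.07], [-65.23, 245.23], [0.69, 171.88], [-170.13, 170.13]. Speed limits (degrees/s): [108.29, 108.29, 127.2, 180, 180, 180].

## Interface

Orientations are given as [roll, pitch, yaw] about the fixed x, y, z axes, in that order (R = Rz(yaw) Ry(pitch) Rx(roll)).
In Python, from plant import ctrl, grab_frame gives the robot as it stands. The module is installed in compiled form; this text tells all that it offers.
- The arm moves only by the tool play_rows, never from a script. Its argument "targets" is a list of rows, each a list of 3 entries, a list of its own where there are three numbers: the gripper's target within -1 to 1 (fully open at 1, half-way at 0, shut at -1), then the shift along the tool's x, y, z normalised to -1 to 1, where 1 is 0.05 m, then the turn about the tool's z normalised to -1 to 1, where 1 is 4 degrees. A call has 1 to 20 rows; each row shifts and turns the commanded pose from where the row before left it, along the tool's axes as they then stand; what a row does not reach is not made up. A row lasts 1/8 s, in which the tool goes at most 62.5 mm and 10.7 degrees, less where a joint would pass 70% of its speed; a pose out of reach is approached as far as the arm can. A call with a number of a shift or a turn outside -1 to 1 is refused whole. A call with a gripper value outside its range is refused whole. The fingers move at their own pace and stop on an object; the grip force is fixed at half the most. Time passes only in rows, so rows that do not move let the fingers close. It gives the time, the measured TCP pose, the force, the opening and the grip force at its end, in the units of the state.
- ctrl.read_state(): the state, without advancing time (a new reading comes with each control period).
- grab_frame(name): name is "side" or "top"; returns a dict with "pixels" (400x640x3 uint8, red, green, blue), "mtx" (3x3 intrinsics, pixels), "dist_coeffs" ([k1, k2, p1, p2, k3] as OpenCV has them; the pictures are not rectified), "rvec" (rotation vector, rad) and "tvec" (3), from world to camera coordinates, as OpenCV has them. Camera axes: x right, y down, z forward; pixel columns grow to the right and rows downward; lengths in m; the calibration is good to about 2 mm. A picture is of the moment at which its call begins. There is no depth.
- ctrl.sign_off(): hands the job in; it is judged then, once.
The state is a dict: "time_s": time; "joint_pos": joint angles; "joint_velocities": joint speeds; "tau": joint torques, N m; "tool_pos": TCP position; "eef_rot": TCP orientation; "wrist_force": force on the tool from outside, world axes, zero at the start; "torque": the same for the moment, N m; "width": finger opening in m; "finger_force": force on a finger pad.
Only numpy, scipy, OpenCV 4.12 (cv2) and the standard library are available. Lean on these libraries where they do the work, as an engineer would, in place of code of your own. Each camera call takes 0.05 s, during which the arm holds its last target. There are 200 camera calls.

## Task

Stand the four wheel-nut sockets on the rail, one centred on each round pad, upright with the open mouth up, in order of width (not height): the narrowest on the pad next to the red end cap, then wider and wider to the widest at the grey end. Leave the spray can where it is.

Things in the scene. Friction and masses are not known exactly. Their poses are not given: they have to be found in the camera images.
- yellow_center (a point): Centre (on the axis, half-way up) of the wheel-nut impact socket with the yellow sleeve: a round upright steel cylinder, 24 mm outside diameter (the narrowest of the four), 66 mm tall, standing on the bench with its open mouth up; z axis points up along the socket, yaw has no meaning.
- blue_center (a point): Centre (on the axis, half-way up) of the wheel-nut impact socket with the blue sleeve: a round upright steel cylinder, 32 mm outside diameter (the second narrowest of the four), 78 mm tall, standing on the bench with its open mouth up; z axis points up along the socket, yaw has no meaning.
- green_center (a point): Centre (on the axis, half-way up) of the wheel-nut impact socket with the green sleeve: a round upright steel cylinder, 40 mm outside diameter (the second widest of the four), 62 mm tall, standing on the bench with its open mouth up; z axis points up along the socket, yaw has no meaning.
- orange_center (a point): Centre (on the axis, half-way up) of the wheel-nut impact socket with the orange sleeve: a round upright steel cylinder, 48 mm outside diameter (the widest of the four), 74 mm tall, standing on the bench with its open mouth up; z axis points up along the socket, yaw has no meaning.
- pad_a: Pad 1 of 4 counted from the robot's right (-y): fixed flat round black rubber disc, 60 mm diameter, 3 mm thick, with a thin white ring and a white centre dot; origin at the centre of its underside, so its top is 3 mm higher, 13 mm above the bench. The four pads lie in a straight line 85 mm apart on a flat aluminium rail (430 x 84 x 10 mm, fixed to the bench, turned up to 0.25 rad); the pad's y axis runs along the rail towards the robot's left, x across it.
- pad_b: Pad 2 of 4 counted from the robot's right (-y): fixed flat round black rubber disc, 60 mm diameter, 3 mm thick, with a thin white ring and a white centre dot; origin at the centre of its underside, so its top is 3 mm higher, 13 mm above the bench. The four pads lie in a straight line 85 mm apart on a flat aluminium rail (430 x 84 x 10 mm, fixed to the bench, turned up to 0.25 rad); the pad's y axis runs along the rail towards the robot's left, x across it.
- pad_c: Pad 3 of 4 counted from the robot's right (-y): fixed flat round black rubber disc, 60 mm diameter, 3 mm thick, with a thin white ring and a white centre dot; origin at the centre of its underside, so its top is 3 mm higher, 13 mm above the bench. The four pads lie in a straight line 85 mm apart on a flat aluminium rail (430 x 84 x 10 mm, fixed to the bench, turned up to 0.25 rad); the pad's y axis runs along the rail towards the robot's left, x across it.
- pad_d: Pad 4 of 4 counted from the robot's right (-y): fixed flat round black rubber disc, 60 mm diameter, 3 mm thick, with a thin white ring and a white centre dot; origin at the centre of its underside, so its top is 3 mm higher, 13 mm above the bench. The four pads lie in a straight line 85 mm apart on a flat aluminium rail (430 x 84 x 10 mm, fixed to the bench, turned up to 0.25 rad); the pad's y axis runs along the rail towards the robot's left, x across it.
- red_cap: Red end cap fixed on one end of the rail, 84 x 26 x 12 mm, its top 22 mm above the bench; origin at the centre of its underside, on the line of the pads, 72.5 mm beyond the centre of the end pad next to it. It may be at either end; a grey cap of the same size is at the other end.
- spray_can: Loose grey spray can with a pale label and white cap, 60 mm diameter, 170 mm tall, standing on the bench to the left of the rail; origin at the centre of its underside. A bystander: leave it.

How it is judged:
By the outcome, as a careful person would: the job done as asked, in the order asked, and still so for the second after the job is handed in, with the robot touching nothing.
It also fails if it takes over 99 s, if anything falls off the work surface, if the arm or the gripper's body presses on something with over 40 N, if the wrist force passes 120 N, or if a joint passes its speed limit or range.

## Working session

There is one attempt and no reset: what is moved stays moved. The work goes in short steps, Python scripts to look and compute and a tool call to move; the robot and the scene stay as the last step left them, time stands still between calls to the robot, and variables do not carry over. Pictures are saved under pics/ and viewed, at most 14 in all, crops included, and the job is handed in when it is done.

Besides the shell and the picture viewer there is one more tool, called after "Emit:" by a JSON object that holds its "name" and its "arguments", one argument or row to a line. play_rows: Moves the arm, as the interface text tells. Its arguments: {"type":"object","properties":{"targets":{"type":"array","items":{"type":"array"}}},"required":["targets"]}

```bash
mkdir -p pics; python3 - <<'E'
from plant import ctrl, grab_frame
import cv2
for n in("top","side"):
    f=grab_frame(n); cv2.imwrite(f"pics/{n}0.png",f["pixels"][:,:,::-1]); print(n,f["mtx"].tolist(),f["dist_coeffs"],f["rvec"],f["tvec"])
print(ctrl.read_state(),ctrl.nose_length)
E
```

```text
top [[417.68737517423983, 0.0, 320.97254753889774], [0.0, 417.68737517423983, 196.77035309547566], [0.0, 0.0, 1.0]] [-0.06469501  0.          0.          0.          0.        ] [ 2.14095389 -2.08085851  0.2225611 ] [0.05585215 0.52420186 0.89034072]
side [[441.90703028620885, 0.0, 313.5883918034706], [0.0, 441.90703028620885, 200.8181958505505], [0.0, 0.0, 1.0]] [-0.04208861  0.          0.          0.          0.        ] [ 0.93092261 -2.30619306  1.25966524] [0.43383895 0.2243714  1.04404203]
{'time_s': 0.1, 'joint_pos': array([-7.43011567e+01,  6.67115998e+00,  8.26314445e+01, -7.17383662e-04,
        9.07571462e+01, -2.16574230e+00]), 'joint_velocities': array([-0.04497021, -0.10330578, -0.10074271, -0.0134265 ,  0.06287335,
        0.02867475]), 'tau': array([ 1.20812627e-03, -7.33667421e+01, -6.33789039e+01,  4.43223996e-05,
        5.30081728e-03, -2.60472262e-06]), 'tool_pos': array([ 0.20701298, -0.64230059,  0.23864368]), 'eef_rot': array([-1.79940265e+02, -1.54117812e-03,  1.78645756e+01]), 'wrist_force': array([ 1.00542301, -0.17982763, -0.48069938]), 'torque': array([-0.00375243, -0.0192955 ,  0.00782255]), 'finger_force': 0.0, 'width': 0.0854155098005434} 0.008
```

View pics/top0.png

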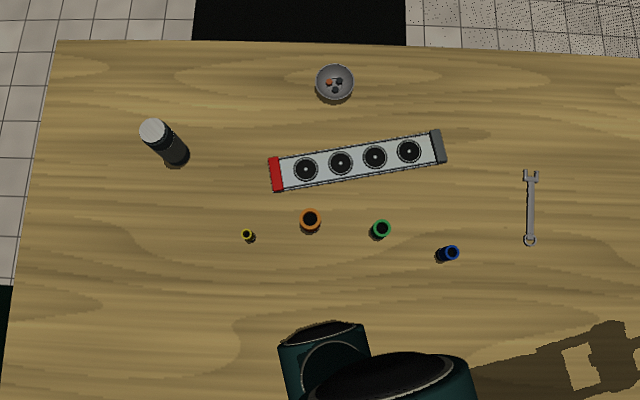

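View pics/side0.png

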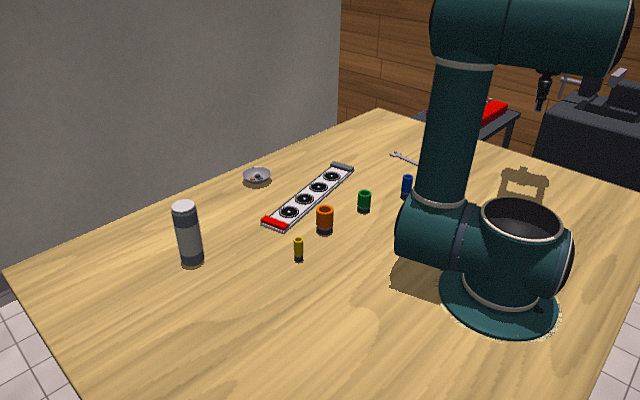

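The top view shows the red cap at the left (+y) end (276,175), with pads at about (306,169), (340,163), (375,157) and (409,151). The sockets are yellow (247,233), orange (310,219), green (381,228) and blue (449,252). The side view agrees. Next I'll zoom in on the sockets.

```bash
python3 - <<'E'
import cv2,numpy as np
t=cv2.imread("pics/top0.png")
c=[(247,235),(310,221),(381,230),(448,254)]
row=[cv2.resize(t[y-16:y+16,x-16:x+16],(384,384),interpolation=0) for x,y in c]
im=np.vstack([np.hstack(row[:2]),np.hstack(row[2:])])
cv2.imwrite("pics/z.png",cv2.resize(im,(600,600),interpolation=0))
E
```

```text
(no output)
```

View pics/z.png

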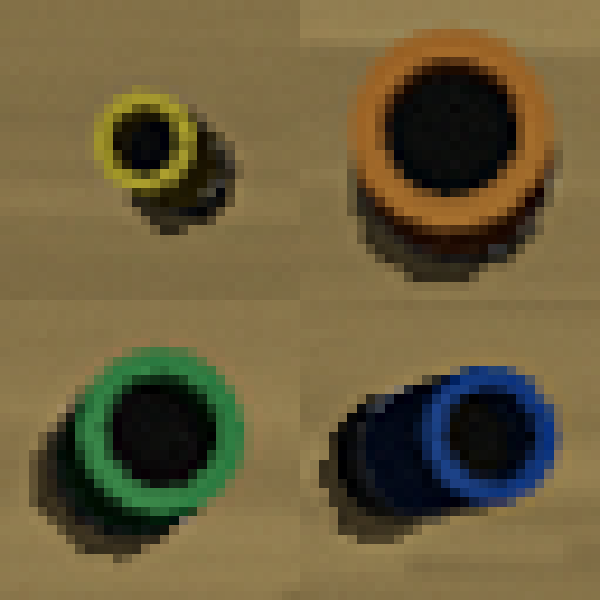

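The rims are bright coloured rings, and the darker sides separate easily by brightness. I'll fit them at their known top heights.

```bash
cat > h.py <<'E'
import cv2,numpy as np
from plant import ctrl,grab_frame
def world(f,uv,z):
    R=cv2.Rodrigues(np.array(f["rvec"]))[0];t=np.array(f["tvec"]).ravel()
    n=cv2.undistortPoints(np.array([[uv]],float),f["mtx"],np.array(f["dist_coeffs"]))[0,0]
    d=R.T@np.array([*n,1]);c=-R.T@t
    return (c+d*(z-c[2])/d[2])
def proj(f,p): return cv2.projectPoints(np.array([p],float),np.array(f["rvec"]),np.array(f["tvec"]),f["mtx"],np.array(f["dist_coeffs"]))[0][0,0]
S={'yellow':(25,35,.066,24),'orange':(8,19,.074,48),'green':(55,80,.062,40),'blue':(105,125,.078,32)}
def ring(f,name,c,z=None,r=16,vmin=95):
    """centre of the bright rim near pixel c -> pixel, world xy, diameter mm"""
    lo,hi,h,d=S[name]; z=h if z is None else z
    x0,y0=int(c[0])-r,int(c[1])-r
    hsv=cv2.cvtColor(f["pixels"][y0:y0+2*r,x0:x0+2*r],cv2.COLOR_RGB2HSV)
    m=cv2.inRange(hsv,(lo,140,vmin),(hi,255,255))
    n,l,s,_=cv2.connectedComponentsWithStats(m)
    if n<2: return None
    m=(l==1+np.argmax(s[1:,4])).astype(np.uint8)
    p=np.vstack([k.reshape(-1,2) for k in cv2.findContours(m,cv2.RETR_EXTERNAL,cv2.CHAIN_APPROX_NONE)[0]]).astype(np.float32)
    (x,y),a,_=cv2.fitEllipse(p)
    uv=np.array([x+x0,y+y0]); w=world(f,uv,z)
    s=np.linalg.norm(world(f,uv+[1,0],z)-w)*1000
    return uv.round(2),w[:2].round(4),((np.array(a)+1)*s).round(1)
E
python3 - <<'E'
from h import *
f=grab_frame("top")
for n,c in dict(yellow=(247,233),orange=(310,219),green=(381,228),blue=(449,252)).items(): print(n,ring(f,n,c),"nominal",S[n][3])
P=[]
g=cv2.cvtColor(f["pixels"],cv2.COLOR_RGB2GRAY).astype(float)
for c in[(409,151),(375,157),(340,163),(306,169)]:
    w=g[c[1]-3:c[1]+4,c[0]-3:c[0]+4]; w=np.clip(w-60,0,None); yy,xx=np.mgrid[-3:4,-3:4]
    uv=(c[0]+(w*xx).sum()/w.sum(),c[1]+(w*yy).sum()/w.sum()); P.append(world(f,uv,.013)); print(np.round(uv,2),P[-1].round(4))
P=np.array(P)[:,:2]; print(np.linalg.norm(np.diff(P,axis=0),axis=1))
v=P[3]-P[0]; d=v/np.linalg.norm(v); k=np.arange(4)-1.5
print("fit",(P.mean(0)+np.outer(k*.085,d)).round(4).tolist(),"yaw",np.degrees(np.arctan2(-d[0],d[1])))
print("red",world(f,(276,174.5),.022),"can top",world(f,(153,131),.17))
E
```

```text
yellow (array([245.89, 233.4 ]), array([0.4329, 0.2335]), array([23.8, 24.8])) nominal 24
orange (array([309.57, 218.04]), array([0.47  , 0.0944]), array([47., 49.])) nominal 48
green (array([381.58, 227.71]), array([ 0.4547, -0.0655]), array([37. , 38.7])) nominal 40
blue (array([451.75, 251.74]), array([ 0.404 , -0.2158]), array([30., 32.])) nominal 32
[408.69 150.76] [ 0.6519 -0.1393  0.013 ]
[374.69 156.51] [ 0.6347 -0.0563  0.013 ]
[340.19 162.65] [0.6167 0.0269 0.013 ]
[305.36 168.59] [0.5994 0.1103 0.013 ]
[0.08477238 0.08518311 0.08512722]
fit [[0.6519, -0.1394], [0.6344, -0.0562], [0.6169, 0.027], [0.5994, 0.1101]] yaw 11.882812784217958
red [0.58034537 0.17900279 0.022     ] can top [0.62731394 0.42263352 0.17      ]
```

Emit:
{"name": "play_rows", "arguments": {
  "targets": [
    [1, [0, 0, 0], 0.75],
    [1, [0, 0, 0], 0.75],
    [1, [0.3, -0.4, 0.1], 0],
    [1, [0.56, -0.75, 0.16], 0],
    [1, [0.56, -0.75, 0.16], 0],
    [1, [0.56, -0.75, 0.16], 0],
    [1, [0.56, -0.75, 0.16], 0],
    [1, [0.56, -0.75, 0.16], 0],
    [1, [0.56, -0.75, 0.16], 0],
    [1, [0.56, -0.75, 0.16], 0],
    [1, [0.56, -0.75, 0.16], 0],
    [1, [0.56, -0.75, 0.16], 0],
    [1, [0.27, -0.38, 0], 0],
    [1, [0, 0, 0], 0],
    [1, [0, 0, 0], 0]
  ]
}}

```text
time_s: 2.02
tool_pos: [0.404, -0.2167, 0.1623]
eef_rot: [180.0, 0.0, 11.9]
wrist_force: [-0.6, -0.0, 1.7]
width: 0.0855
finger_force: 0.0
```

```bash
cat > go.py <<'E'
import sys
from h import *
T=dict(blue=(.404,-.2158),green=(.4547,-.0655),yellow=(.4329,.2335),orange=(.47,.0944),a=(.6519,-.1394),b=(.6344,-.0562),c=(.6169,.027),d=(.5994,.1101))
def units(p,q,yaw):
    c,s=np.cos(np.radians(yaw)),np.sin(np.radians(yaw)); d=(np.array(q)-p)/.05
    return [c*d[0]+s*d[1], s*d[0]-c*d[1], -d[2]]
s=ctrl.read_state(); p=s["tool_pos"].copy(); yaw=s["eef_rot"][2]
print(s["time_s"],p.round(4),s["eef_rot"].round(2),"w",round(s["width"],4),s["wrist_force"].round(1))
for a in sys.argv[1:]:
    n,z=a.split(":"); xy=T[n] if n else p[:2]; q=np.array([*xy,float(z)])
    print(a,np.round(units(p,q,yaw),2)); p=q
E
python3 go.py blue:.16 blue:.042 blue:.16 c:.16 c:.057
```

```text
2.025 [ 0.404  -0.2167  0.1623] [1.7999e+02 1.0000e-02 1.1870e+01] w 0.0855 [-0.6 -0.   1.7]
blue:.16 [ 0.   -0.02  0.05]
blue:.042 [0.   0.   2.36]
blue:.16 [ 0.    0.   -2.36]
c:.16 [ 5.17 -3.88 -0.  ]
c:.057 [0.   0.   2.06]
```

Emit:
{"name": "play_rows", "arguments": {
  "targets": [
    [1, [0, -0.02, 0.4], 0],
    [1, [0, 0, 0.6], 0],
    [1, [0, 0, 0.6], 0],
    [1, [0, 0, 0.5], 0],
    [1, [0, 0, 0.3], 0],
    [1, [0, 0, 0], 0],
    [-1, [0, 0, 0], 0],
    [-1, [0, 0, 0], 0],
    [-1, [0, 0, 0], 0],
    [-1, [0, 0, 0], 0],
    [-1, [0, 0, 0], 0],
    [-1, [0, 0, 0], 0],
    [-1, [0, 0, 0], 0],
    [-1, [0, 0, 0], 0]
  ]
}}

```text
time_s: 3.78
tool_pos: [0.4043, -0.2156, 0.043]
eef_rot: [180.0, -0.0, 11.9]
wrist_force: [-0.7, 0.4, 5.3]
width: 0.0312
finger_force: 59.0
```

```bash
python3 go.py :.162 c:.162 c:.057
```

```text
3.775 [ 0.4043 -0.2156  0.043 ] [ 1.7996e+02 -4.0000e-02  1.1870e+01] w 0.0312 [-0.7  0.4  5.3]
:.162 [ 0.    0.   -2.38]
c:.162 [ 5.16 -3.87 -0.  ]
c:.057 [0.  0.  2.1]
```

Emit:
{"name": "play_rows", "arguments": {
  "targets": [
    [-1, [0, 0, -0.4], 0],
    [-1, [0, 0, -0.6], 0],
    [-1, [0, 0, -0.6], 0],
    [-1, [0, 0, -0.5], 0],
    [-1, [0, 0, -0.3], 0],
    [-1, [0.26, -0.19, 0], 0],
    [-1, [0.5, -0.38, 0], 0],
    [-1, [0.5, -0.38, 0], 0],
    [-1, [0.5, -0.38, 0], 0],
    [-1, [0.5, -0.38, 0], 0],
    [-1, [0.5, -0.38, 0], 0],
    [-1, [0.5, -0.38, 0], 0],
    [-1, [0.5, -0.38, 0], 0],
    [-1, [0.5, -0.38, 0], 0],
    [-1, [0.5, -0.38, 0], 0],
    [-1, [0.4, -0.26, 0], 0],
    [-1, [0, 0, 0], 0],
    [-1, [0, 0, 0], 0]
  ]
}}

```text
time_s: 6.02
tool_pos: [0.6162, 0.0275, 0.1611]
eef_rot: [-180.0, 0.1, 11.9]
wrist_force: [-0.8, -1.2, -2.8]
width: 0.0306
finger_force: 59.7
```

```bash
python3 go.py c:.162 c:.057; python3 -c "
from h import *
for n in('top','side'):
    f=grab_frame(n); u,v=proj(f,(.6169,.027,.12)).astype(int); u=max(u,80)
    cv2.imwrite(f'pics/c_{n}.png',cv2.resize(f['pixels'][max(v-60,0):v+60,u-80:u+80,::-1],None,fx=4,fy=4))
a=[cv2.imread(f'pics/c_{n}.png') for n in('top','side')]
cv2.imwrite('pics/c.png',cv2.resize(np.hstack(a),(800,300)))
"
```

```text
6.025 [0.6162 0.0275 0.1611] [-1.7998e+02  1.0000e-01  1.1890e+01] w 0.0306 [-0.8 -1.2 -2.8]
c:.162 [ 0.01  0.01 -0.02]
c:.057 [0.  0.  2.1]
```

View pics/c.png

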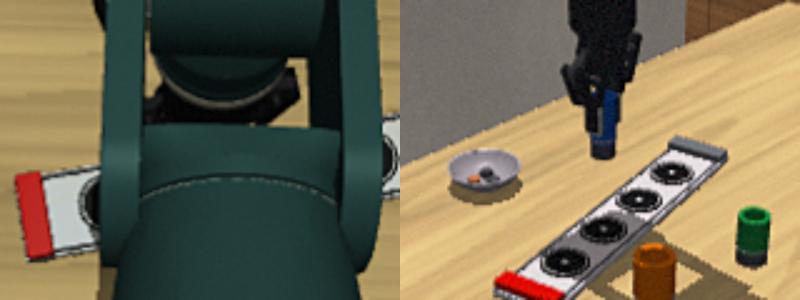

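The side view (right crop) shows the blue socket held upright at about (602,130) above the rail. Lowering and releasing it.

Emit:
{"name": "play_rows", "arguments": {
  "targets": [
    [-1, [0.01, 0.01, 0.3], 0],
    [-1, [0, 0, 0.5], 0],
    [-1, [0, 0, 0.5], 0],
    [-1, [0, 0, 0.4], 0],
    [-1, [0, 0, 0.2], 0],
    [-1, [0, 0, 0.1], 0],
    [-1, [0, 0, 0.06], 0],
    [-1, [0, 0, 0], 0],
    [-1, [0, 0, 0], 0]
  ]
}}

```text
time_s: 7.25
tool_pos: [0.6175, 0.0267, 0.0598]
eef_rot: [180.0, -0.0, 11.9]
wrist_force: [-0.3, -0.3, -2.0]
width: 0.0306
finger_force: 59.7
```

```bash
python3 go.py c:.0565 :.162
```

```text
7.25 [0.6175 0.0267 0.0598] [ 1.7999e+02 -4.0000e-02  1.1860e+01] w 0.0306 [-0.3 -0.3 -2. ]
c:.0565 [-0.01 -0.01  0.07]
:.162 [ 0.    0.   -2.11]
```

Emit:
{"name": "play_rows", "arguments": {
  "targets": [
    [-1, [0, 0, 0.04], 0],
    [-1, [0, 0, 0.02], 0],
    [-1, [0, 0, 0], 0]
  ]
}}

```text
time_s: 7.62
tool_pos: [0.6172, 0.0267, 0.0562]
eef_rot: [-180.0, 0.0, 11.9]
wrist_force: [0.3, 0.3, -2.3]
width: 0.0305
finger_force: 59.7
```

Emit:
{"name": "play_rows", "arguments": {
  "targets": [
    [-1, [0, 0, 0.02], 0],
    [-1, [0, 0, 0], 0]
  ]
}}

```text
time_s: 7.88
tool_pos: [0.6175, 0.0267, 0.0561]
eef_rot: [180.0, -0.0, 11.9]
wrist_force: [-3.2, -0.2, 5.1]
width: 0.0307
finger_force: 60.6
```

Emit:
{"name": "play_rows", "arguments": {
  "targets": [
    [0, [0, 0, 0], 0],
    [0.3, [0, 0, 0], 0],
    [0.3, [0, 0, 0], 0],
    [0.3, [0, 0, 0], 0],
    [0.3, [0, 0, 0], 0],
    [0.3, [0, 0, -0.3], 0],
    [0.3, [0, 0, -0.6], 0],
    [0.3, [0, 0, -0.7], 0],
    [0.3, [0, 0, -0.5], 0],
    [1, [0, 0, 0], 0],
    [1, [0, 0, 0], 0]
  ]
}}

```text
time_s: 9.25
tool_pos: [0.6171, 0.0266, 0.1601]
eef_rot: [-180.0, 0.0, 11.9]
wrist_force: [-0.5, -1.0, -0.2]
width: 0.0851
finger_force: 0.0
```

```bash
python3 go.py green:.16 green:.034 green:.16 b:.16
```

```text
9.25 [0.6171 0.0266 0.1601] [-1.800e+02  2.000e-02  1.186e+01] w 0.0851 [-0.5 -1.  -0.2]
green:.16 [-3.56  1.14  0.  ]
green:.034 [0.   0.   2.52]
green:.16 [ 0.    0.   -2.52]
b:.16 [ 3.56  0.56 -0.  ]
```

Emit:
{"name": "play_rows", "arguments": {
  "targets": [
    [1, [-0.28, 0.1, 0], 0],
    [1, [-0.5, 0.16, 0], 0],
    [1, [-0.5, 0.16, 0], 0],
    [1, [-0.5, 0.16, 0], 0],
    [1, [-0.5, 0.16, 0], 0],
    [1, [-0.5, 0.16, 0], 0],
    [1, [-0.5, 0.16, 0], 0],
    [1, [-0.28, 0.08, 0], 0],
    [1, [0, 0, 0.3], 0],
    [1, [0, 0, 0.6], 0],
    [1, [0, 0, 0.6], 0],
    [1, [0, 0, 0.5], 0],
    [1, [0, 0, 0.3], 0],
    [1, [0, 0, 0.1], 0],
    [1, [0, 0, 0], 0],
    [1, [0, 0, 0], 0]
  ]
}}

```text
time_s: 11.25
tool_pos: [0.4553, -0.0658, 0.0411]
eef_rot: [180.0, -0.1, 11.9]
wrist_force: [0.2, -1.1, 0.1]
width: 0.0853
finger_force: 0.0
```

```bash
python3 go.py green:.034; python3 -c "
from h import *
f=grab_frame('side'); cv2.imwrite('pics/s2.png',cv2.resize(f['pixels'][130:280,240:440,::-1],None,fx=4,fy=4))
f=grab_frame('top'); print(ring(f,'blue',proj(f,(.617,.027,.091)),.091))"
```

```text
11.25 [ 0.4553 -0.0658  0.0411] [ 1.7997e+02 -7.0000e-02  1.1870e+01] w 0.0853 [ 0.2 -1.1  0.1]
green:.034 [-0.01 -0.01  0.14]
(array([342.05, 152.38]), array([0.6172, 0.0266]), array([28.8, 30.4]))
```

View pics/s2.png

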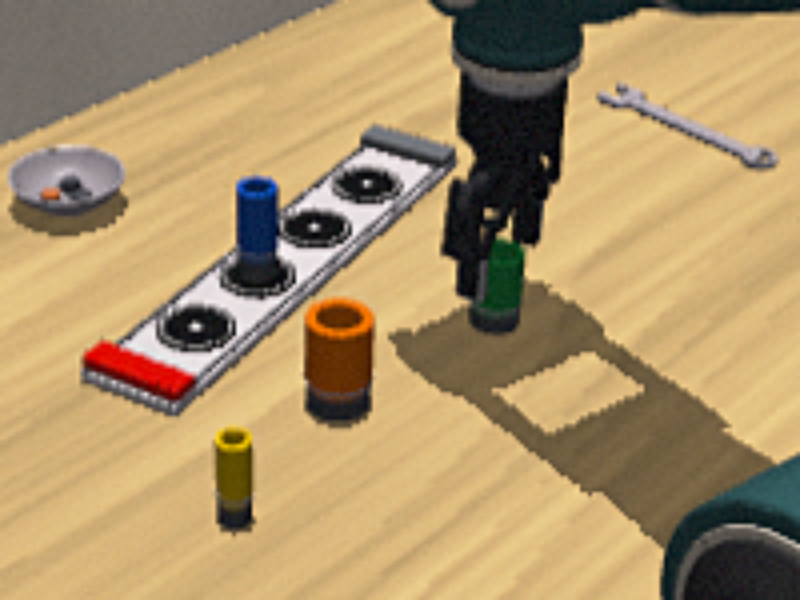

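The blue socket stands upright on pad c, measured within 0.5 mm of centre. The gripper straddles the green one at (500,290). Grasp it, lift, and carry it to pad b.

Emit:
{"name": "play_rows", "arguments": {
  "targets": [
    [1, [-0.01, -0.01, 0.14], 0],
    [1, [0, 0, 0], 0],
    [-1, [0, 0, 0], 0],
    [-1, [0, 0, 0], 0],
    [-1, [0, 0, 0], 0],
    [-1, [0, 0, 0], 0],
    [-1, [0, 0, 0], 0],
    [-1, [0, 0, 0], 0],
    [-1, [0, 0, 0], 0]
  ]
}}

```text
time_s: 12.48
tool_pos: [0.4543, -0.0653, 0.0336]
eef_rot: [180.0, -0.0, 11.9]
wrist_force: [-1.3, 0.2, 6.3]
width: 0.0387
finger_force: 60.5
```

```bash
python3 go.py :.16 b:.16 b:.047
```

```text
12.475 [ 0.4543 -0.0653  0.0336] [ 1.7999e+02 -2.0000e-02  1.1860e+01] w 0.0387 [-1.3  0.2  6.3]
:.16 [ 0.    0.   -2.53]
b:.16 [ 3.56  0.56 -0.  ]
b:.047 [0.   0.   2.26]
```

Emit:
{"name": "play_rows", "arguments": {
  "targets": [
    [-1, [0, 0, -0.4], 0],
    [-1, [0, 0, -0.6], 0],
    [-1, [0, 0, -0.6], 0],
    [-1, [0, 0, -0.6], 0],
    [-1, [0, 0, -0.3], 0],
    [-1, [0.25, 0.04, 0], 0],
    [-1, [0.5, 0.08, 0], 0],
    [-1, [0.5, 0.08, 0], 0],
    [-1, [0.5, 0.08, 0], 0],
    [-1, [0.5, 0.08, 0], 0],
    [-1, [0.5, 0.08, 0], 0],
    [-1, [0.5, 0.08, 0], 0],
    [-1, [0.31, 0.04, 0], 0],
    [-1, [0, 0, 0.4], 0],
    [-1, [0, 0, 0.6], 0],
    [-1, [0, 0, 0.6], 0],
    [-1, [0, 0, 0.4], 0],
    [-1, [0, 0, 0.15], 0],
    [-1, [0, 0, 0], 0],
    [-1, [0, 0, 0], 0]
  ]
}}

```text
time_s: 14.98
tool_pos: [0.6347, -0.0562, 0.052]
eef_rot: [180.0, -0.1, 11.9]
wrist_force: [-0.7, -0.1, -2.6]
width: 0.0388
finger_force: 60.9
```

```bash
python3 go.py b:.047
```

```text
14.975 [ 0.6347 -0.0562  0.052 ] [ 1.7997e+02 -9.0000e-02  1.1870e+01] w 0.0388 [-0.7 -0.1 -2.6]
b:.047 [-0.01 -0.    0.1 ]
```

Emit:
{"name": "play_rows", "arguments": {
  "targets": [
    [-1, [0, 0, 0.05], 0],
    [-1, [0, 0, 0.04], 0],
    [-1, [0, 0, 0.01], 0],
    [-1, [0, 0, 0], 0]
  ]
}}

```text
time_s: 15.48
tool_pos: [0.6344, -0.0561, 0.0467]
eef_rot: [180.0, -0.0, 11.9]
wrist_force: [-2.6, -0.7, 4.9]
width: 0.0391
finger_force: 61.7
```

Emit:
{"name": "play_rows", "arguments": {
  "targets": [
    [0.2, [0, 0, 0], 0],
    [0.4, [0, 0, 0], 0],
    [0.4, [0, 0, 0], 0],
    [0.4, [0, 0, 0], 0],
    [0.4, [0, 0, -0.3], 0],
    [0.4, [0, 0, -0.6], 0],
    [0.4, [0, 0, -0.7], 0],
    [0.4, [0, 0, -0.6], 0],
    [1, [0, 0, -0.1], 0],
    [1, [0, 0, 0], 0]
  ]
}}

```text
time_s: 16.73
tool_pos: [0.6341, -0.0561, 0.1609]
eef_rot: [180.0, -0.0, 11.9]
wrist_force: [-0.4, -0.8, -0.3]
width: 0.0851
finger_force: 0.0
```

```bash
python3 go.py orange:.16 orange:.038 orange:.16 a:.16
```

```text
16.725 [ 0.6341 -0.0561  0.1609] [ 1.7999e+02 -2.0000e-02  1.1860e+01] w 0.0851 [-0.4 -0.8 -0.3]
orange:.16 [-2.59 -3.62  0.02]
orange:.038 [0.   0.   2.44]
orange:.16 [ 0.    0.   -2.44]
a:.16 [ 2.6   5.32 -0.  ]
```

Emit:
{"name": "play_rows", "arguments": {
  "targets": [
    [1, [-0.19, -0.22, 0], 0],
    [1, [-0.32, -0.45, 0], 0],
    [1, [-0.32, -0.45, 0], 0],
    [1, [-0.32, -0.45, 0], 0],
    [1, [-0.32, -0.45, 0], 0],
    [1, [-0.32, -0.45, 0], 0],
    [1, [-0.32, -0.45, 0], 0],
    [1, [-0.32, -0.45, 0], 0],
    [1, [-0.16, -0.25, 0], 0],
    [1, [0, 0, 0.3], 0],
    [1, [0, 0, 0.6], 0],
    [1, [0, 0, 0.6], 0],
    [1, [0, 0, 0.5], 0],
    [1, [0, 0, 0.3], 0],
    [1, [0, 0, 0.15], 0],
    [1, [0, 0, 0], 0],
    [1, [0, 0, 0], 0]
  ]
}}

```text
time_s: 18.85
tool_pos: [0.4706, 0.0944, 0.0391]
eef_rot: [180.0, -0.1, 11.9]
wrist_force: [-0.5, 0.1, 1.4]
width: 0.0858
finger_force: 0.0
```

```bash
python3 go.py orange:.038; python3 -c "
from h import *
f=grab_frame('top'); print(ring(f,'green',proj(f,(.6344,-.0562,.075)),.075))"
```

```text
18.85 [0.4706 0.0944 0.0391] [ 1.800e+02 -6.000e-02  1.187e+01] w 0.0858 [-0.5  0.1  1.4]
orange:.038 [-0.01 -0.    0.02]
(array([378.05, 148.08]), array([ 0.6352, -0.056 ]), array([36. , 38.7]))
```

Green sits within 1 mm of the centre of pad b. Grasping orange.

Emit:
{"name": "play_rows", "arguments": {
  "targets": [
    [-1, [0, 0, 0.02], 0],
    [-1, [0, 0, 0], 0],
    [-1, [0, 0, 0], 0],
    [-1, [0, 0, 0], 0],
    [-1, [0, 0, 0], 0],
    [-1, [0, 0, 0], 0],
    [-1, [0, 0, 0], 0]
  ]
}}

```text
time_s: 19.77
tool_pos: [0.4704, 0.0944, 0.0377]
eef_rot: [180.0, -0.0, 11.9]
wrist_force: [-1.8, -0.1, 5.5]
width: 0.047
finger_force: 62.2
```

```bash
python3 go.py :.163 a:.163 a:.051
```

```text
19.775 [0.4704 0.0944 0.0377] [ 1.7999e+02 -3.0000e-02  1.1860e+01] w 0.047 [-1.8 -0.1  5.5]
:.163 [ 0.    0.   -2.51]
a:.163 [ 2.59  5.32 -0.  ]
a:.051 [0.   0.   2.24]
```

Emit:
{"name": "play_rows", "arguments": {
  "targets": [
    [-1, [0, 0, -0.4], 0],
    [-1, [0, 0, -0.6], 0],
    [-1, [0, 0, -0.6], 0],
    [-1, [0, 0, -0.6], 0],
    [-1, [0, 0, -0.3], 0],
    [-1, [0.12, 0.26, 0], 0],
    [-1, [0.235, 0.48, 0], 0],
    [-1, [0.235, 0.48, 0], 0],
    [-1, [0.235, 0.48, 0], 0],
    [-1, [0.235, 0.48, 0], 0],
    [-1, [0.235, 0.48, 0], 0],
    [-1, [0.235, 0.48, 0], 0],
    [-1, [0.235, 0.48, 0], 0],
    [-1, [0.235, 0.48, 0], 0],
    [-1, [0.235, 0.48, 0], 0],
    [-1, [0.235, 0.48, 0], 0],
    [-1, [0.12, 0.26, 0], 0],
    [-1, [0, 0, 0], 0],
    [-1, [0, 0, 0], 0]
  ]
}}

```text
time_s: 22.15
tool_pos: [0.6512, -0.1389, 0.1618]
eef_rot: [-180.0, 0.0, 11.9]
wrist_force: [0.2, 0.1, -5.5]
width: 0.0468
finger_force: 63.1
```

```bash
python3 go.py a:.051
```

```text
22.15 [ 0.6512 -0.1389  0.1618] [-1.7997e+02  4.0000e-02  1.1870e+01] w 0.0468 [ 0.2  0.1 -5.5]
a:.051 [0.01 0.01 2.22]
```

Emit:
{"name": "play_rows", "arguments": {
  "targets": [
    [-1, [0.01, 0.01, 0.4], 0],
    [-1, [0, 0, 0.6], 0],
    [-1, [0, 0, 0.6], 0],
    [-1, [0, 0, 0.4], 0],
    [-1, [0, 0, 0.1], 0],
    [-1, [0, 0, 0.05], 0],
    [-1, [0, 0, 0.03], 0],
    [-1, [0, 0, 0], 0],
    [-1, [0, 0, 0], 0]
  ]
}}

```text
time_s: 23.28
tool_pos: [0.6524, -0.1398, 0.0538]
eef_rot: [180.0, -0.0, 11.9]
wrist_force: [0.8, 0.6, -5.5]
width: 0.047
finger_force: 63.1
```

Emit:
{"name": "play_rows", "arguments": {
  "targets": [
    [-1, [-0.01, 0, 0.03], 0],
    [-1, [0, 0, 0.02], 0],
    [-1, [0, 0, 0.01], 0],
    [-1, [0, 0, 0], 0]
  ]
}}

```text
time_s: 23.78
tool_pos: [0.6518, -0.1398, 0.0508]
eef_rot: [180.0, -0.0, 11.9]
wrist_force: [-4.9, 1.3, 3.2]
width: 0.0468
finger_force: 63.6
```

Emit:
{"name": "play_rows", "arguments": {
  "targets": [
    [0.4, [0, 0, 0], 0],
    [0.6, [0, 0, 0], 0],
    [0.6, [0, 0, 0], 0],
    [0.6, [0, 0, 0], 0],
    [0.6, [0, 0, -0.3], 0],
    [0.6, [0, 0, -0.6], 0],
    [0.6, [0, 0, -0.7], 0],
    [0.6, [0, 0, -0.6], 0],
    [1, [0, 0, 0], 0],
    [1, [0, 0, 0], 0]
  ]
}}

```text
time_s: 25.02
tool_pos: [0.6516, -0.1398, 0.1603]
eef_rot: [-180.0, -0.0, 11.9]
wrist_force: [0.7, -0.5, -0.3]
width: 0.0853
finger_force: 0.0
```

```bash
python3 go.py yellow:.16 yellow:.036 yellow:.16 d:.16
```

```text
25.025 [ 0.6516 -0.1398  0.1603] [-180.     -0.     11.86] w 0.0853 [ 0.7 -0.5 -0.3]
yellow:.16 [-2.75 -8.21  0.01]
yellow:.036 [0.   0.   2.48]
yellow:.16 [ 0.    0.   -2.48]
d:.16 [ 2.75  3.1  -0.  ]
```

Emit:
{"name": "play_rows", "arguments": {
  "targets": [
    [1, [-0.06, -0.2, 0], 0],
    [1, [-0.22, -0.65, 0], 0],
    [1, [-0.22, -0.65, 0], 0],
    [1, [-0.22, -0.65, 0], 0],
    [1, [-0.22, -0.65, 0], 0],
    [1, [-0.22, -0.65, 0], 0],
    [1, [-0.22, -0.65, 0], 0],
    [1, [-0.22, -0.65, 0], 0],
    [1, [-0.22, -0.65, 0], 0],
    [1, [-0.22, -0.65, 0], 0],
    [1, [-0.22, -0.65, 0], 0],
    [1, [-0.22, -0.65, 0], 0],
    [1, [-0.22, -0.65, 0], 0],
    [1, [-0.05, -0.21, 0], 0],
    [1, [0, 0, 0], 0],
    [1, [0, 0, 0.4], 0],
    [1, [0, 0, 0.6], 0],
    [1, [0, 0, 0.3], 0],
    [1, [0, 0, 0], 0]
  ]
}}

```text
time_s: 27.4
tool_pos: [0.4324, 0.233, 0.0939]
eef_rot: [180.0, 0.1, 11.8]
wrist_force: [0.0, 0.5, -0.0]
width: 0.0852
finger_force: 0.0
```

```bash
python3 go.py yellow:.036; python3 -c "
from h import *
f=grab_frame('top'); print(ring(f,'orange',proj(f,(.6519,-.1394,.087)),.087))"
```

```text
27.4 [0.4324 0.233  0.0939] [1.7997e+02 1.3000e-01 1.1820e+01] w 0.0852 [ 0.   0.5 -0. ]
yellow:.036 [ 0.01 -0.01  1.16]
(array([415.75, 140.77]), array([ 0.6512, -0.14  ]), array([46.5, 48.7]))
```

Orange is within 1 mm of the centre of pad a. Grasping yellow.

Emit:
{"name": "play_rows", "arguments": {
  "targets": [
    [1, [0.01, -0.01, 0.5], 0],
    [1, [0, 0, 0.4], 0],
    [1, [0, 0, 0.2], 0],
    [1, [0, 0, 0.06], 0],
    [1, [0, 0, 0], 0],
    [-1, [0, 0, 0], 0],
    [-1, [0, 0, 0], 0],
    [-1, [0, 0, 0], 0],
    [-1, [0, 0, 0], 0],
    [-1, [0, 0, 0], 0],
    [-1, [0, 0, 0], 0],
    [-1, [0, 0, 0], 0],
    [-1, [0, 0, 0], 0],
    [-1, [0, 0, 0], 0]
  ]
}}

```text
time_s: 29.2
tool_pos: [0.4333, 0.2343, 0.0375]
eef_rot: [-180.0, -0.0, 11.9]
wrist_force: [-1.8, 0.4, 5.5]
width: 0.0231
finger_force: 58.6
```

```bash
python3 go.py :.161 d:.161 d:.049
```

```text
29.2 [0.4333 0.2343 0.0375] [-1.800e+02 -2.000e-02  1.187e+01] w 0.0231 [-1.8  0.4  5.5]
:.161 [ 0.    0.   -2.47]
d:.161 [ 2.74  3.11 -0.  ]
d:.049 [0.   0.   2.24]
```

Emit:
{"name": "play_rows", "arguments": {
  "targets": [
    [-1, [0, 0, -0.4], 0],
    [-1, [0, 0, -0.6], 0],
    [-1, [0, 0, -0.6], 0],
    [-1, [0, 0, -0.6], 0],
    [-1, [0, 0, -0.3], 0],
    [-1, [0.19, 0.21, 0], 0],
    [-1, [0.34, 0.38, 0], 0],
    [-1, [0.34, 0.39, 0], 0],
    [-1, [0.34, 0.39, 0], 0],
    [-1, [0.34, 0.39, 0], 0],
    [-1, [0.34, 0.39, 0], 0],
    [-1, [0.34, 0.39, 0], 0],
    [-1, [0.34, 0.39, 0], 0],
    [-1, [0.17, 0.19, 0], 0],
    [-1, [0, 0, 0], 0],
    [-1, [0, 0, 0], 0]
  ]
}}

```text
time_s: 31.2
tool_pos: [0.5989, 0.1101, 0.1623]
eef_rot: [-180.0, 0.0, 11.9]
wrist_force: [0.3, -0.2, -0.9]
width: 0.0227
finger_force: 58.8
```

```bash
python3 go.py d:.051
```

```text
31.2 [0.5989 0.1101 0.1623] [-1.7999e+02  1.0000e-02  1.1880e+01] w 0.0227 [ 0.3 -0.2 -0.9]
d:.051 [0.01 0.   2.23]
```

Emit:
{"name": "play_rows", "arguments": {
  "targets": [
    [-1, [0.01, 0, 0.4], 0],
    [-1, [0, 0, 0.6], 0],
    [-1, [0, 0, 0.6], 0],
    [-1, [0, 0, 0.4], 0],
    [-1, [0, 0, 0.1], 0],
    [-1, [0, 0, 0.05], 0],
    [-1, [0, 0, 0.03], 0],
    [-1, [0, 0, 0], 0],
    [-1, [0, 0, 0], 0]
  ]
}}

```text
time_s: 32.33
tool_pos: [0.6, 0.1099, 0.0538]
eef_rot: [180.0, -0.0, 11.9]
wrist_force: [-0.3, 0.4, -1.7]
width: 0.0227
finger_force: 58.8
```

Emit:
{"name": "play_rows", "arguments": {
  "targets": [
    [-1, [-0.01, 0, 0.03], 0],
    [-1, [0, 0, 0.02], 0],
    [-1, [0, 0, 0.01], 0],
    [-1, [0, 0, 0], 0]
  ]
}}

```text
time_s: 32.83
tool_pos: [0.5993, 0.1098, 0.0506]
eef_rot: [180.0, -0.0, 11.9]
wrist_force: [-1.7, 0.5, 3.5]
width: 0.0227
finger_force: 58.9
```

Contact. Release, rise, and back off to clear the camera view.

Emit:
{"name": "play_rows", "arguments": {
  "targets": [
    [0, [0, 0, 0], 0],
    [0.2, [0, 0, 0], 0],
    [0.2, [0, 0, 0], 0],
    [0.2, [0, 0, 0], 0],
    [0.2, [0, 0, 0], 0],
    [0.2, [0, 0, -0.3], 0],
    [0.2, [0, 0, -0.6], 0],
    [0.2, [0, 0, -0.7], 0],
    [0.2, [0, 0, -0.6], 0],
    [0.2, [-0.3, 0, 0], 0],
    [0.2, [-0.6, 0, 0], 0],
    [0.2, [-0.7, 0, 0], 0],
    [0.2, [-0.7, 0, 0], 0],
    [0.2, [-0.5, 0, 0], 0],
    [0.2, [0, 0, 0], 0],
    [0.2, [0, 0, 0], 0]
  ]
}}

```text
time_s: 34.83
tool_pos: [0.4624, 0.081, 0.1604]
eef_rot: [180.0, -0.0, 11.9]
wrist_force: [-0.5, 0.2, 0.2]
width: 0.0516
finger_force: 0.0
```

```bash
python3 -c "
from h import *
f=grab_frame('top'); cv2.imwrite('pics/end.png',f['pixels'][:,:,::-1])
for n,p in dict(orange=(.6519,-.1394,.087),green=(.6344,-.0562,.075),blue=(.6169,.027,.091),yellow=(.5994,.1101,.079)).items(): print(n,p,ring(f,n,proj(f,p),p[2]))
g=grab_frame('side'); a=np.hstack([cv2.resize(f['pixels'],(800,500))[100:350,150:550],cv2.resize(g['pixels'],(800,500))[150:400,150:550]])
cv2.imwrite('pics/end2.png',a[:,:,::-1])"
```

```text
orange (0.6519, -0.1394, 0.087) (array([415.76, 140.78]), array([ 0.6512, -0.14  ]), array([46.5, 48.6]))
green (0.6344, -0.0562, 0.075) (array([378.05, 148.08]), array([ 0.6352, -0.056 ]), array([36. , 38.7]))
blue (0.6169, 0.027, 0.091) None
yellow (0.5994, 0.1101, 0.079) None
```

View pics/end2.png

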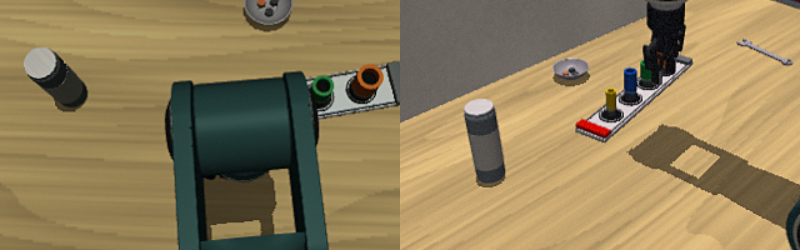

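The side view shows yellow (611,100) and blue (629,82) upright by the red cap, but the arm hides them from above. I'll move it to the right and check.

Emit:
{"name": "play_rows", "arguments": {
  "targets": [
    [0.2, [0, 0.3, 0], 0],
    [0.2, [0, 0.6, 0], 0],
    [0.2, [0, 0.7, 0], 0],
    [0.2, [0, 0.7, 0], 0],
    [0.2, [0, 0.7, 0], 0],
    [0.2, [0, 0.7, 0], 0],
    [0.2, [0, 0.7, 0], 0],
    [0.2, [0, 0.7, 0], 0],
    [0.2, [0, 0.6, 0], 0],
    [0.2, [0, 0.3, 0], 0],
    [0.2, [0, 0, 0], 0],
    [0.2, [0, 0, 0], 0]
  ]
}}

```text
time_s: 36.42
tool_pos: [0.5238, -0.212, 0.1602]
eef_rot: [-180.0, 0.0, 11.9]
wrist_force: [-1.1, -0.0, -0.2]
width: 0.0512
finger_force: 0.0
```

```bash
python3 -c "
from h import *
f=grab_frame('top')
for n,p in dict(orange=(.6519,-.1394,.087),green=(.6344,-.0562,.075),blue=(.6169,.027,.091),yellow=(.5994,.1101,.079)).items(): print(n,p,ring(f,n,proj(f,p),p[2]))
g=grab_frame('side'); a=np.hstack([cv2.resize(f['pixels'],(800,500))[100:350,150:550],cv2.resize(g['pixels'],(800,500))[150:400,150:550]])
cv2.imwrite('pics/end3.png',a[:,:,::-1])"
```

```text
orange (0.6519, -0.1394, 0.087) (array([415.73, 140.86]), array([ 0.651 , -0.1399]), array([46.4, 48.5]))
green (0.6344, -0.0562, 0.075) (array([378.04, 148.16]), array([ 0.635, -0.056]), array([36.3, 38.9]))
blue (0.6169, 0.027, 0.091) (array([341.98, 152.39]), array([0.6172, 0.0267]), array([28.8, 31.1]))
yellow (0.5994, 0.1101, 0.079) (array([304.77, 161.1 ]), array([0.5981, 0.1094]), array([23.2, 24.8]))
```

View pics/end3.png

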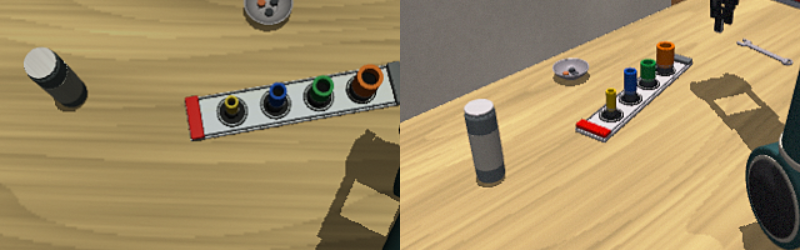

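Both views show all four sockets upright on their pads, in the order yellow, blue, green, orange from the red cap. Each is within 1.5 mm of its pad centre, and the can has not moved.

```bash
python3 -c "
from plant import ctrl
print(ctrl.sign_off())"
```

```text
the job is handed in; nothing more can be done
None
```

Done and handed in at about 36 s of arm time: yellow, blue, green and orange stand upright on the pads in that order from the red cap to the grey end, each measured within about 1.5 mm of its pad centre, and the spray can was not touched.

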